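# Cap the open extraction port

### The arm

A 6-joint arm with a two-finger parallel gripper is mounted at the origin on the work surface. World frame = base frame: x ahead of the robot, y to its left, z up, the work surface at z = 0. Lengths are in mm, angles in degrees, forces in N, time in s.
With the tool pointing down it reaches from about 300 to 825 mm from the base axis. Payload 5.4 kg.
Tool frame: the origin (TCP) lies midway between the tips of the shut fingers; the grasp point (between the pads) lies 19 mm behind it; x points along the fingers, z is the direction in which the jaws open and shut, and the axes are right-handed (so a half turn about x gives the same grasp; the last joint's range is limited). The gripper opens to 92 mm and grips with 3 to 60 N. Pads are 20 mm wide; open, the fingers measure 128 mm over their backs; the gripper's body (75 mm by 189 mm) begins 69 mm behind the grasp point.
Start: joints at [-80.048, 9.076, 91.501, -0, 79.423, -12.038], TCP at [215.282, -533.16, 214.601] pointing down, gripper open.
Joint ranges: [-166.64, 166.64], [-54.1, 131.32], [10.49, 154.53], [-73.88, 253.88], [9.74, 151.15], [-171.62, 171.62]. Speed limits (degrees/s): [147.25, 147.25, 180, 180, 180, 180].

### API

Orientations are given as a 3x3 rotation matrix whose columns are the frame's x, y, z axes.
In Python, from station import telemetry, eyes, order gives the robot as it stands.
- The arm moves only by the tool drive_tool, never from a script. Its argument "commands" is a list of rows, each a list of 7 numbers: the turn, a rotation vector about the tool's x, y, z in rad, then the shift along the tool's x, y, z in mm, then the opening, from 0 (shut) to 1 (fully open). A call has 1 to 5 rows; each row is the pose to reach, as a shift and turn from the pose commanded when the call began, along the tool's axes at that moment; what a row does not reach only later rows make up. A row lasts 1/12 s, in which the tool goes at most 41.7 mm and 7.16 degrees, less where a joint would pass 70% of its speed; a pose out of reach is approached as far as the arm can. A call with a gripper value outside its range is refused whole. The fingers move at their own pace and stop on an object; the grip force is fixed at half the most. Time passes only in rows, so rows that repeat a pose let the fingers close. It gives the time, the measured TCP pose, the force and the opening at its end, in the units of the state.
- telemetry.get_state(): the state, without advancing time (a new reading comes with each control period).
- eyes.snapshot(name): name is "scene" or "side" or "wrist"; returns a dict with "frame" (400x640x3 uint8, blue, green, red), "fovy" (degrees; the focal length in pixels is half the picture's height over the tangent of half this angle, whatever the lens; pixels are square), "cx", "cy" (the principal point, pixels), "R" (3x3) and "t" (3): a world point X has camera coordinates R X + t. Camera axes: x right, y down, z forward; pixel columns grow to the right and rows downward; lengths in mm; the calibration is good to about 2 mm. A picture is of the moment at which its call begins. There is no depth.
- order.job_done(): hands the job in, once; it reports no verdict.
The state is a dict: "t": time; "q": joint angles; "qd": joint speeds; "tau": joint torques, N m; "eef_pos": TCP position; "orientation": TCP orientation; "wrist_force": force on the tool from outside, world axes, zero at the start; "wrist_torque": the same for the moment, N m; "grip_width": finger opening in mm.
Only numpy, scipy, OpenCV 4.12 (cv2) and the standard library are available. Lean on these libraries where they do the work, as an engineer would, in place of code of your own. Each camera call takes 0.05 s, during which the arm holds its last target.

### The job

The wide extraction port on the bench has been left open: pinch the sprung cap by its two finger tabs, fit it into that port, press it gently down on its springy seal until it is home, and keep it down while you let both tabs spring out under the rim, so that the cap stays locked in by itself. Do not force it: never push it against the port with more than about 2 kg. Leave the other loose things on the bench where they are.

Things in the scene. Friction and masses are not known exactly. Their poses are not given: they have to be found in the camera images.
- cap_centre (a point): White plastic cap, 130-210 g, lying tabs up. Point: on its axis, half-way up its two upright finger fins, 31 mm above its underside; z up out of the cap, x from tab_b to tab_a. Upwards: plug 59 mm in diameter, 14 mm high, bottom edge chamfered 3 mm; flange 76 mm, 4 mm thick; fins from 18.5 to 44 mm above the underside, 22 mm wide, 5 mm thick, facing each other along x, outer faces 48 mm apart.
- tab_a (a joint): Inward travel of the +x tab, m: 0 = sprung out, 0.0065 = pinched to its stop (fins then 35 mm over their outer faces). Spring 4 N at 0, 7.3 N at the stop. Its fin carries a catch on the plug's side, 3.5 to 8.5 mm above the cap's underside, flat above and below, reaching 34.5 mm from the axis when free; pinched 5 mm or more it is inside the plug's outline.
- tab_b (a joint): The same for the tab on the cap's -x side.
- port_foot (a point): The wide port: upright steel pipe on a bolted round foot 104 mm in diameter, grey ribbed collar 82 mm in diameter on top. Point: on its axis at bench level, z up. The collar's rim stands 78 to 92 mm above the bench, as it happens to be screwed up (it stays put), so its height must be felt or seen. The other port is alike but narrower (mouth 41 mm, rim 78 mm high): the cap does not fit it.
- seal (a joint): How far the seal ring is pressed down, m: 0 = free, 0.005 = flange on the hard rim. Sprung: 3 N to start, 10 N at 3.5 mm, 13 N at 5 mm. When the cap is let go it lifts the cap until the catches bear on the underside of the lip, at about 3.5 mm.
- plain_lid: Bystander: plain flat round white lid without tabs, 60 mm in diameter, 12 mm high; origin under its centre.
- driver: Bystander: screwdriver lying on the bench, 190 mm long along its x, handle to -x.
- spanner: Bystander: spanner lying on the bench, 170 mm long along its x.
- resin: Bystander: white bottle, 56 mm in diameter, 130 mm high; origin under its centre.
- tube_clamp: Bystander: aluminium tube adaptor, 48 mm in diameter, 36 mm high; origin under its centre.
- cap: The cap again, by the centre of its underside (same axes).
- port: The wide port again (same point). Mouth 62 mm in diameter through a lip 4 mm thick, the top of the collar; below it the bore is 74 mm wide. On the rim lies a black seal ring, 66 mm inside, 78 mm outside, standing 5 mm above the rim when free; the cap's flange lands on it. With the seal pressed 3.5 mm or more the catches are below the lip and can spring out; at 5 mm the flange meets the hard rim.
Not all that is in view belongs to the job. Leave any yellow look-alike of the cap alone.

How it is judged:
By the outcome, as a careful person would: the job done as asked, in the order asked, and still so for the second after the job is handed in, with the robot touching nothing.
It also fails if it takes over 58 s, if anything falls off the work surface, if the arm or the gripper's body presses on something with over 40 N, if the wrist force passes 120 N, or if a joint passes its speed limit or range.

## Working session

There is one attempt and no reset: what is moved stays moved. The work goes in short steps, Python scripts to look and compute and a tool call to move; the robot and the scene stay as the last step left them, time stands still between calls to the robot, and variables do not carry over. Pictures are saved under pics/ and viewed, and the job is handed in when it is done.

Besides the shell and the picture viewer there is one more tool, called after "Request:" by a JSON object that holds its "api" and its "payload", one argument or row to a line. drive_tool: Moves the arm, as the interface text tells. Its arguments: {"type":"object","properties":{"commands":{"type":"array","items":{"type":"array","items":{"type":"number"}}}},"required":["commands"]}

```bash
ls; mkdir -p pics
cat > h.py <<'E'
import numpy as np, cv2, json, pickle
from station import telemetry, eyes, order
def snap(n,tag):
    s=eyes.snapshot(n); cv2.imwrite(f'pics/{tag}.png',s['frame']); pickle.dump(s,open(f'pics/{tag}.pkl','wb')); return s
def load(tag): return pickle.load(open(f'pics/{tag}.pkl','rb'))
def f(s): return s['frame'].shape[0]/2/np.tan(np.radians(s['fovy'])/2)
def ray(s,u,v):
    R=np.array(s['R']);t=np.array(s['t']);d=R.T@np.array([(u-s['cx'])/f(s),(v-s['cy'])/f(s),1]);return -R.T@t,d
def atz(s,u,v,z):
    c,d=ray(s,u,v);return c+d*(z-c[2])/d[2]
def proj(s,X):
    p=np.array(s['R'])@np.array(X,float)+np.array(s['t']);return np.array([s['cx']+f(s)*p[0]/p[2],s['cy']+f(s)*p[1]/p[2]])
def crop(tag,x0,y0,x1,y1,k,out):
    im=load(tag)['frame'][y0:y1,x0:x1];cv2.imwrite(f'pics/{out}.png',cv2.resize(im,None,fx=k,fy=k,interpolation=cv2.INTER_CUBIC))
def tri(obs):
    A=[];b=[]
    for s,u,v in obs:
        c,d=ray(s,u,v);d/=np.linalg.norm(d);P=np.eye(3)-np.outer(d,d);A.append(P);b.append(P@c)
    x=np.linalg.lstsq(np.vstack(A),np.hstack(b),rcond=None)[0];return x,[np.linalg.norm(P@x-q) for P,q in zip(A,b)]
E
python3 - <<'E'
from h import *
for n in ['scene','side','wrist']:
    s=snap(n,n+'0'); c,d=ray(s,320,200); print(n,s['fovy'],s['cx'],s['cy'],c.round(),d.round(2))
st=telemetry.get_state(); print({k:np.round(v,3).tolist() for k,v in st.items()})
E
```

```text
pics
scene 49.531738861052126 317.9303445735887 206.39699463176245 [1275. -630.  665.] [-0.67  0.53 -0.52]
side 43.863061844835634 307.98662699465615 201.76318548132252 [ 216.  608. 1002.] [ 0.26 -0.57 -0.78]
wrist 67.00336423584027 314.47242992933764 200.05727946038053 [ 288. -504.  384.] [-0.25 -0.12 -0.96]
{'t': 0.15, 'q': [-80.048, 9.105, 91.554, -0.001, 79.422, -12.04], 'qd': [0.107, -0.192, -0.18, -0.022, -0.024, 0.108], 'tau': [-0.0, -38.592, -32.244, 0.07, 0.035, -0.0], 'eef_pos': [215.194, -532.704, 213.855], 'orientation': [[-0.0, 0.927, 0.374], [0.001, 0.374, -0.927], [-1.0, 0.0, -0.001]], 'wrist_force': [-0.205, -0.166, 0.458], 'wrist_torque': [0.022, -0.017, -0.042], 'grip_width': 92.036}
```

View pics/scene0.png

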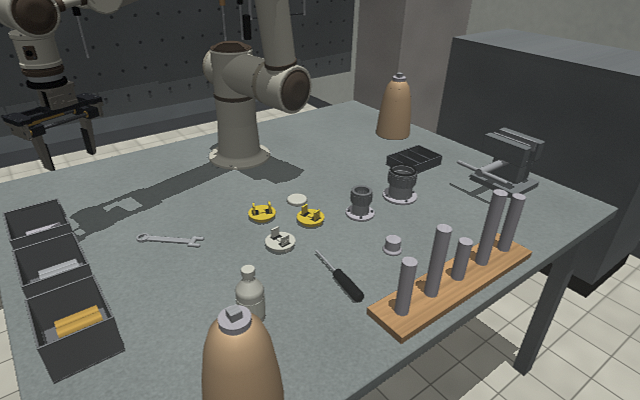

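View pics/side0.png

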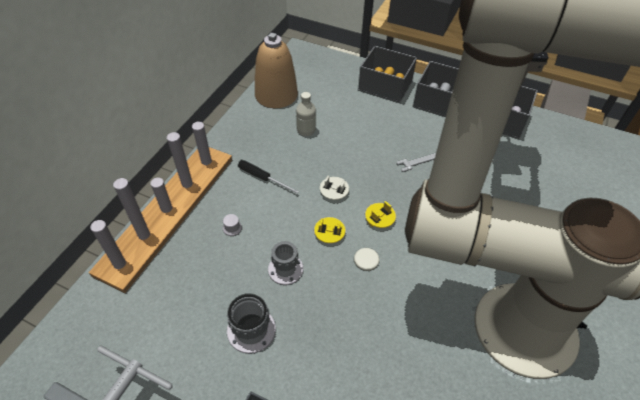

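View pics/wrist0.png

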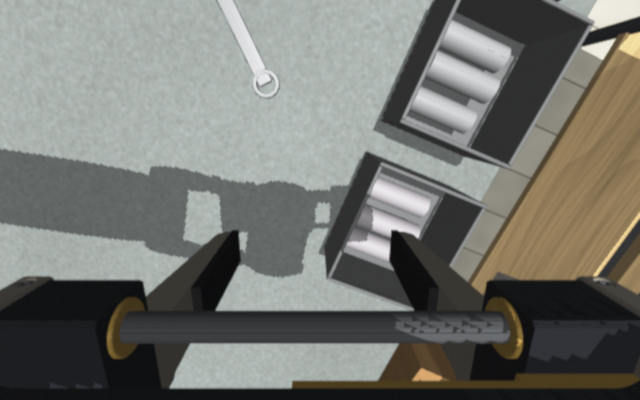

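Run:
```python
from h import *
crop('scene0',240,190,340,265,8,'sc');crop('side0',300,160,400,235,8,'sdc')
crop('scene0',340,155,440,230,8,'sp');crop('side0',210,280,310,355,8,'sdp')
```

```text
(no output)
```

View pics/sc.png

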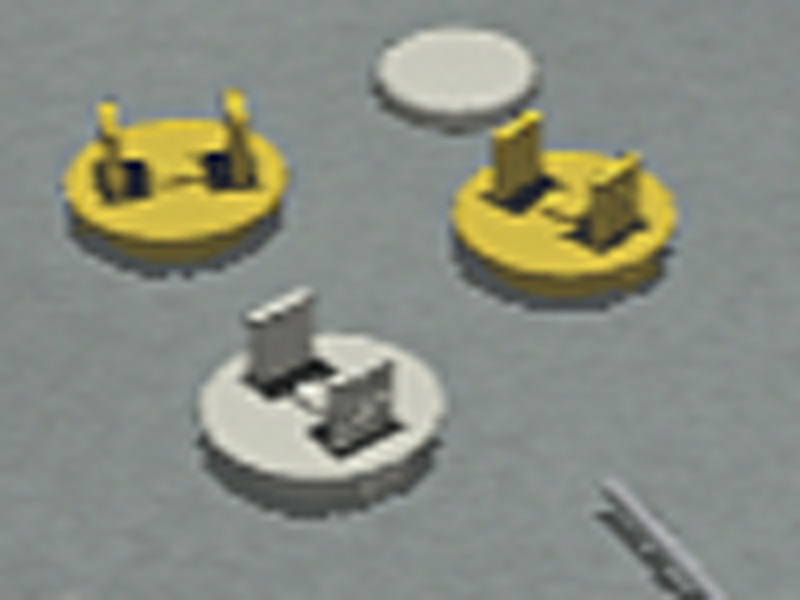

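View pics/sdc.png

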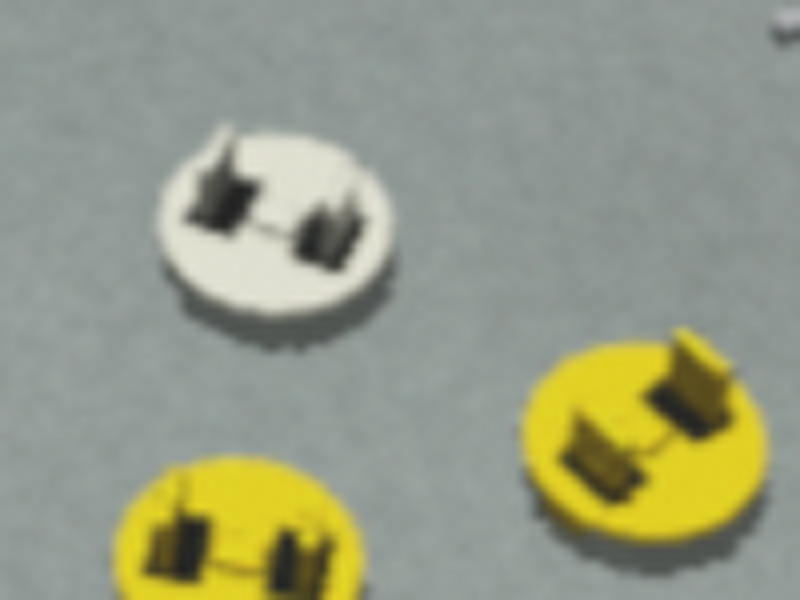

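View pics/sp.png

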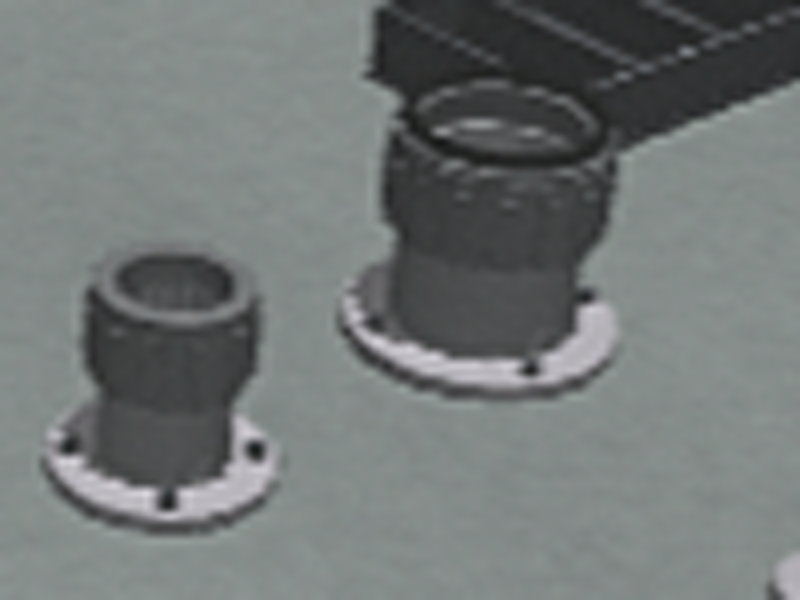

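View pics/sdp.png

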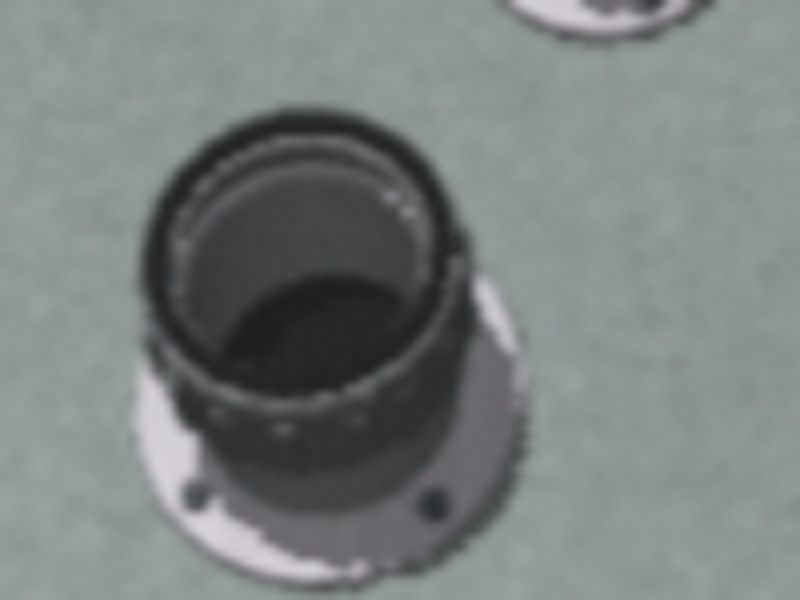

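Run:
```python
from h import *
a=load('scene0');b=load('side0')
def S(x,y):return 240+x/8,190+y/8
def D(x,y):return 300+x/8,160+y/8
def P(x,y):return 340+x/8,155+y/8
def Q(x,y):return 210+x/8,280+y/8
print('flange',tri([(a,*S(322,405)),(b,*D(277,224))]),atz(a,*S(322,405),18),atz(b,*D(277,224),18))
print('fins scene',atz(a,*S(280,305),44),atz(a,*S(360,378),44))
print('yl1',atz(a,*S(178,180),18),'yl2',atz(a,*S(565,215),18),'lid',atz(a,*S(457,68),12))
print('ring',tri([(a,*P(506,123)),(b,*Q(302,257))]))
print('foot scene',atz(a,*P(480,330),6),'foot side',atz(b,*Q(330,400),6))
```

```text
flange (array([ 523.55942873, -167.57930023,   14.26155427]), [np.float64(1.1585531735724126), np.float64(1.1585531735723409)]) [ 529.06981878 -169.72694692   18.        ] [ 521.72271182 -165.6936135    18.        ]
fins scene [ 507.43572964 -170.49608633   44.        ] [ 554.17228285 -171.4514065    44.        ]
yl1 [ 391.60973759 -139.64442085   18.        ] yl2 [486.01175572 -44.24706538  18.        ] lid [377.02742047 -13.30156705  12.        ]
ring (array([524.87863933, 261.60079647,  85.93530992]), [np.float64(1.4343945640966453), np.float64(1.4343945640956992)])
foot scene [535.86972478 252.25852486   6.        ] foot side [522.94330141 262.84246421   6.        ]
```

```bash
cat >> h.py <<'E'
def st(): return telemetry.get_state()
def to(target=None,az=None,frac=1.0):
    s=st();R=np.array(s['orientation']);p=np.array(s['eef_pos']);
    from scipy.spatial.transform import Rotation as Ro
    rv=np.zeros(3)
    if az is not None:
        a=np.radians(az);z=np.array([np.cos(a),np.sin(a),0]);x=np.array([0,0,-1.]);G=np.c_[x,np.cross(z,x),z]
        rv=Ro.from_matrix(R.T@G).as_rotvec()
    d=R.T@(np.array(target,float)-p) if target is not None else np.zeros(3)
    print('turn',rv.round(4),'shift',d.round(2),'at',p.round(2),'F',np.round(s['wrist_force'],2),'w',round(s['grip_width'],2),'t',round(s['t'],2))
E
python3 - <<'E'
from h import *
b=load('side0')
for n,u,v in [('bronze',277,98),('resin',307,132),('bronze top',272,40)]: print(n,atz(b,u,v,0).round())
to([525,-168,214],0)
E
```

```text
bronze [ 837. -434.    0.]
resin [ 687. -339.    0.]
bronze top [1000. -699.   -0.]
turn [-1.187e+00 -1.100e-03 -1.100e-03] shift [ 2.8000e-01  4.2384e+02 -2.2215e+02] at [ 215.19 -532.7   213.86] F [-0.2  -0.17  0.46] w 92.04 t 0.15
```

Request:
{"api": "drive_tool", "payload": {
  "commands": [
    [-0.12, 0, 0, 0, 35, -18.5, 0.7],
    [-0.24, 0, 0, 0, 70, -37, 0.7],
    [-0.36, 0, 0, 0, 105, -55, 0.7],
    [-0.48, 0, 0, 0, 140, -74, 0.7],
    [-0.6, 0, 0, 0, 175, -92, 0.7]
  ]
}}

```text
t: 0.57
eef_pos: [343.8, -380.5, 214.3]
orientation: [[-0.0, 0.549, 0.836], [0.0, 0.836, -0.549], [-1.0, 0.0, -0.0]]
wrist_force: [0.5, -0.9, 0.8]
grip_width: 64.4
```

```bash
python3 -c "
from h import *
to([525,-168,214],0)"
```

```text
turn [-5.816e-01 -3.000e-04 -4.000e-04] shift [  0.4  277.14  34.64] at [ 343.8  -380.54  214.32] F [ 0.49 -0.91  0.8 ] w 64.36 t 0.57
```

Request:
{"api": "drive_tool", "payload": {
  "commands": [
    [-0.12, 0, 0, 5, 38, 7, 0.7],
    [-0.24, 0, 0, 10, 76, 14, 0.7],
    [-0.36, 0, 0, 15, 114, 21, 0.7],
    [-0.48, 0, 0, 20, 152, 28, 0.7],
    [-0.582, 0, 0, 24, 190, 34.6, 0.7]
  ]
}}

```text
t: 0.98
eef_pos: [478.0, -241.5, 190.0]
orientation: [[-0.0, -0.001, 1.0], [0.0, 1.0, 0.001], [-1.0, 0.0, -0.0]]
wrist_force: [0.2, -1.1, 0.8]
grip_width: 64.3
```

```bash
python3 -c "
from h import *
to([525,-168,180],0)"
```

```text
turn [ 0.0008 -0.0004 -0.0003] shift [10.04 73.42 47.09] at [ 477.98 -241.46  190.04] F [ 0.2  -1.06  0.84] w 64.34 t 0.98
```

Request:
{"api": "drive_tool", "payload": {
  "commands": [
    [0, 0, 0, 5, 32, 20, 0.7],
    [0, 0, 0, 10, 60, 40, 0.7],
    [0, 0, 0, 15, 72, 47, 0.7],
    [0, 0, 0, 20, 72, 47, 0.7],
    [0, 0, 0, 20, 72, 47, 0.7]
  ]
}}

```text
t: 1.4
eef_pos: [523.7, -170.8, 169.1]
orientation: [[-0.003, 0.003, 1.0], [0.001, 1.0, -0.003], [-1.0, 0.001, -0.003]]
wrist_force: [0.2, 0.6, 0.1]
grip_width: 64.4
```

```bash
python3 -c "
from h import *
s=snap('wrist','w1');print(telemetry.get_state()['eef_pos'])
crop('w1',160,50,480,290,2.5,'w1c')"
```

```text
[ 523.67530417 -171.74077757  169.7294818 ]
```

View pics/w1c.png

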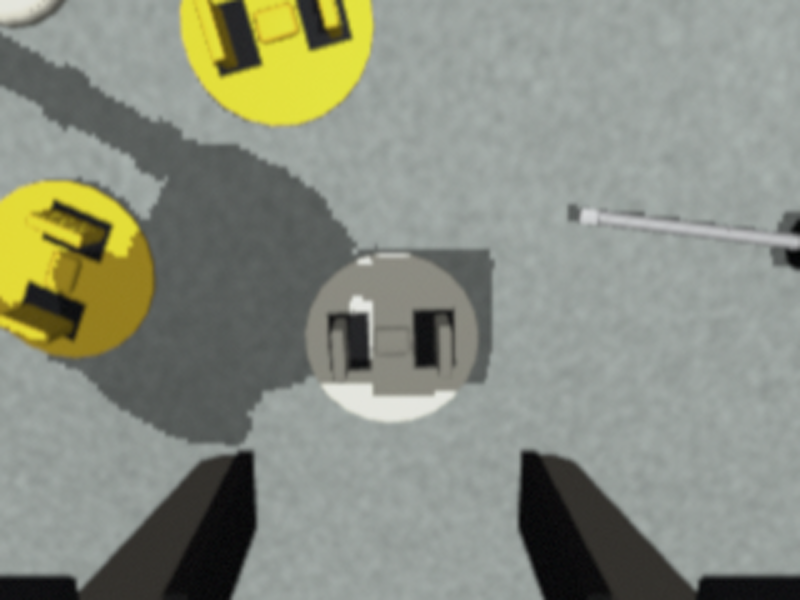

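Run:
```python
from h import *
s=load('w1')
def W(x,y):return 160+x/2.5,50+y/2.5
print('R',np.array(s['R']).round(4).tolist(), 'c',ray(s,1,1)[0])
print('centre',atz(s,*W(391.5,337),18))
L=[atz(s,*W(*p),18)[:2] for p in [(305,337),(478,337),(391,252),(391,422),(328,315),(455,309),(330,371),(456,366)]]
for l in L: print(l.round(1))
print(proj(s,[524,-171,170]))
```

```text
R [[1.0, -0.0032, -0.0025], [-0.0024, -0.9624, 0.2718], [-0.0032, -0.2718, -0.9624]] c [525.78331017 -93.89910919 338.9069058 ]
centre [ 527.07576586 -167.2725225    18.        ]
[ 489.4 -167.2]
[ 564.7 -167.4]
[ 526.9 -130.5]
[ 526.8 -206.4]
[ 499.7 -157.5]
[ 554.4 -155. ]
[ 499.9 -182.6]
[ 555.4 -180.4]
[312.62515012 246.65519293]
```

Run:
```python
from h import *
s=load('w1')
for sx in(-32,32):
  for y in(-10,10): print(sx,y,((proj(s,[523.7+sx,-171.5+y,169.5])-[160,50])*2.5).round())
for m in(48,24):
  print([((proj(s,[527+m*k/2*np.cos(.044),-168+m*k/2*np.sin(.044),44])-[160,50])*2.5).round() for k in(-1,1)])
to([527,-168,40],2.5)
```

```text
-32 -10 [251. 530.]
-32 10 [247. 455.]
32 -10 [510. 530.]
32 10 [513. 454.]
[array([332., 356.]), array([451., 350.])]
[array([362., 355.]), array([421., 352.])]
turn [-0.0484 -0.0018 -0.0005] shift [129.72   3.7    3.55] at [ 523.68 -171.74  169.73] F [ 0.19  0.63 -0.03] w 64.26 t 1.45
```

Request:
{"api": "drive_tool", "payload": {
  "commands": [
    [-0.02, 0, 0, 30, 1.5, 0.5, 0.7],
    [-0.048, 0, 0, 60, 3, 1.5, 0.7],
    [-0.048, 0, 0, 90, 3, 1.5, 0.7],
    [-0.048, 0, 0, 115, 3, 1.5, 0.7],
    [-0.048, 0, 0, 115, 3, 1.5, 0.7]
  ]
}}

```text
t: 1.87
eef_pos: [521.5, -167.9, 50.5]
orientation: [[-0.009, -0.041, 0.999], [0.005, 0.999, 0.041], [-1.0, 0.005, -0.009]]
wrist_force: [0.2, 0.4, -0.0]
grip_width: 64.3
```

```bash
python3 -c "
from h import *
s=snap('wrist','w2');snap('scene','s2');snap('side','d2')
to([525,-168.5,25],2.5)
crop('w2',160,90,480,330,2.5,'w2c');crop('s2',240,180,340,255,7,'s2c')"
```

```text
turn [-0.002   0.0017  0.0013] shift [32.21  1.63 -1.58] at [ 526.59 -170.03   57.21] F [ 0.61 -0.38 -0.17] w 64.26 t 2.02
```

View pics/w2c.png

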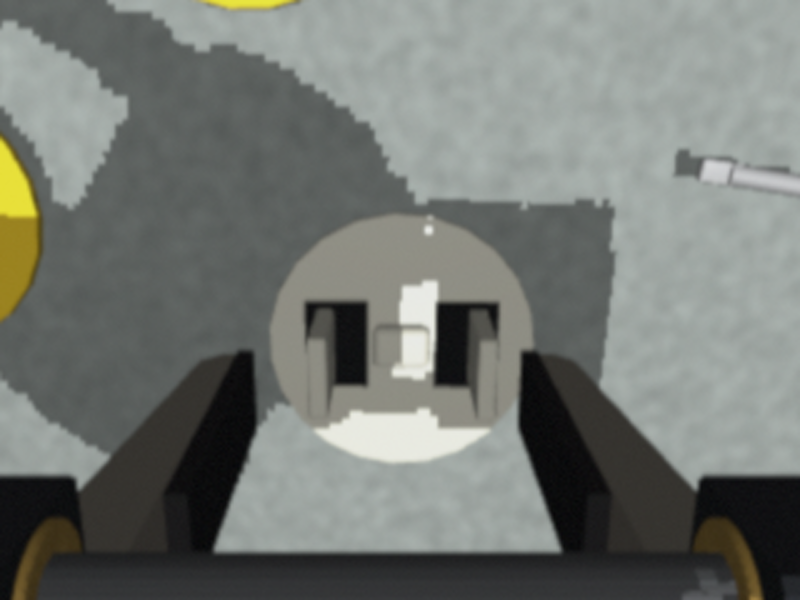

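View pics/s2c.png

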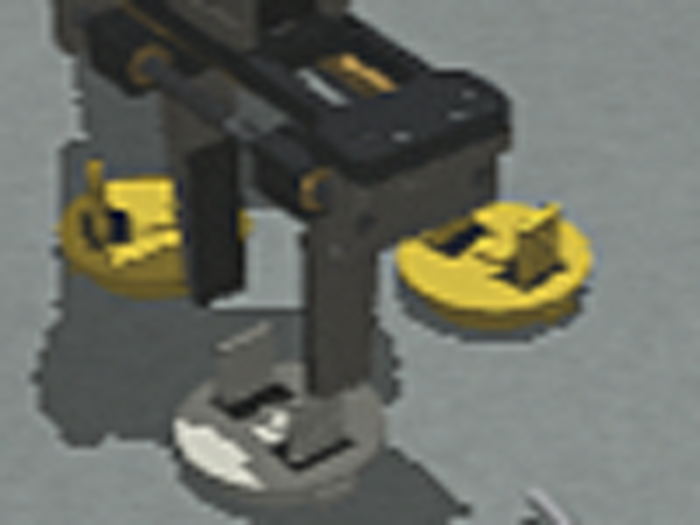

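```bash
python3 -c "
from h import *
to()
s=snap('wrist','w3');to([525,-168.5,25],2.5)
for y in(-10,0,10): print([((proj(s,[526.6+q,-170+y,57])-[160,90])*2.5).round() for q in (-32,32)])
crop('w3',160,90,480,330,2.5,'w3c')"
```

```text
turn [0. 0. 0.] shift [0. 0. 0.] at [ 526.59 -170.03   57.21] F [ 0.61 -0.38 -0.17] w 64.26 t 2.02
turn [-0.0018  0.0032  0.0022] shift [32.96  1.84 -2.33] at [ 527.29 -170.17   57.98] F [ 0.82 -0.43  0.13] w 64.37 t 2.07
[array([250., 421.]), array([508., 430.])]
[array([249., 384.]), array([511., 393.])]
[array([249., 345.]), array([515., 355.])]
```

View pics/w3c.png

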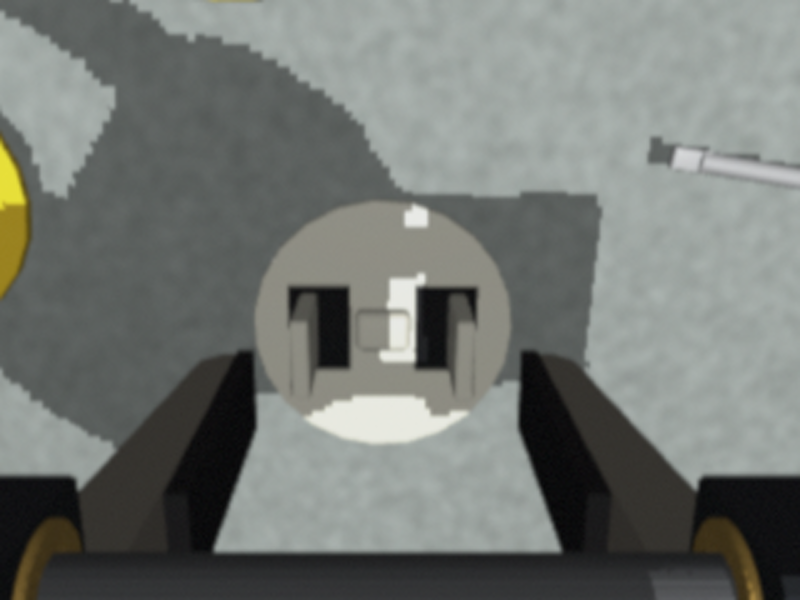

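```bash
python3 -c "
from h import *
s=load('w3')
W=lambda x,y:(160+x/2.5,90+y/2.5)
print([atz(s,*W(*p),18).round(1) for p in [(383,200),(383,443),(255,322),(511,322),(288,288),(477,288),(288,368),(477,368)]])"
```

```text
[array([ 525.5, -130.5,   18. ]), array([ 528.6, -205.8,   18. ]), array([ 489.6, -168.1,   18. ]), array([ 564.4, -165. ,   18. ]), array([ 499.1, -157.3,   18. ]), array([ 553.7, -155.1,   18. ]), array([ 499.3, -182.2,   18. ]), array([ 555.6, -179.9,   18. ])]
```

Request:
{"api": "drive_tool", "payload": {
  "commands": [
    [0, 0, 0, 7, 1.7, -0.5, 0.7],
    [0, 0, 0, 14, 1.7, -0.8, 0.7],
    [0, 0, 0, 21, 1.7, -0.8, 0.7],
    [0, 0, 0, 26, 1.7, -0.8, 0.7],
    [0, 0, 0, 26, 1.7, -0.8, 0.7]
  ]
}}

```text
t: 2.48
eef_pos: [524.1, -166.2, 28.1]
orientation: [[-0.002, -0.043, 0.999], [0.001, 0.999, 0.043], [-1.0, 0.001, -0.002]]
wrist_force: [-0.8, -0.0, -0.7]
grip_width: 64.1
```

Request:
{"api": "drive_tool", "payload": {
  "commands": [
    [0, 0, 0, 0, 0, 0, 0.7],
    [0, 0, 0, 0, 0, 0, 0.7],
    [0, 0, 0, 0, 0, 0, 0.7]
  ]
}}

```text
t: 2.73
eef_pos: [525.4, -167.0, 29.9]
orientation: [[0.001, -0.043, 0.999], [-0.0, 0.999, 0.043], [-1.0, -0.0, 0.001]]
wrist_force: [0.1, 0.1, -0.1]
grip_width: 64.4
```

```bash
python3 -c "
from h import *
to([525.8,-168.4,19],2.5)"
```

```text
turn [-0.0006  0.0005  0.0003] shift [10.91 -1.43  0.29] at [ 525.45 -166.99   29.9 ] F [ 0.15  0.05 -0.1 ] w 64.4 t 2.73
```

Request:
{"api": "drive_tool", "payload": {
  "commands": [
    [0, 0, 0, 4, -1.4, 0.3, 0.7],
    [0, 0, 0, 8, -1.4, 0.3, 0.7],
    [0, 0, 0, 8, -1.4, 0.3, 0.7],
    [0, 0, 0, 8, -1.4, 0.3, 0.7],
    [0, 0, 0, 8, -1.4, 0.3, 0.7]
  ]
}}

```text
t: 3.15
eef_pos: [525.5, -168.2, 21.5]
orientation: [[-0.0, -0.043, 0.999], [0.0, 0.999, 0.043], [-1.0, 0.0, -0.0]]
wrist_force: [-0.5, -0.3, 0.6]
grip_width: 64.3
```

Request:
{"api": "drive_tool", "payload": {
  "commands": [
    [0, 0, 0, 1, 0, 0, 0.64],
    [0, 0, 0, 1.5, 0, 0, 0.64],
    [0, 0, 0, 1.5, 0, 0, 0.64]
  ]
}}

```text
t: 3.4
eef_pos: [525.5, -168.2, 20.0]
orientation: [[-0.0, -0.043, 0.999], [0.0, 0.999, 0.043], [-1.0, 0.0, -0.0]]
wrist_force: [0.4, -0.1, 0.1]
grip_width: 58.9
```

Request:
{"api": "drive_tool", "payload": {
  "commands": [
    [0, 0, 0, 0.5, 0, 0, 0.6],
    [0, 0, 0, 1, 0, 0, 0.6],
    [0, 0, 0, 1, 0, 0, 0.6]
  ]
}}

```text
t: 3.65
eef_pos: [525.4, -168.2, 19.0]
orientation: [[-0.0, -0.043, 0.999], [0.0, 0.999, 0.043], [-1.0, 0.0, -0.0]]
wrist_force: [-0.4, -0.5, 0.2]
grip_width: 55.1
```

Request:
{"api": "drive_tool", "payload": {
  "commands": [
    [0, 0, 0, 0.5, 0, 0, 0.6],
    [0, 0, 0, 1, 0, 0, 0.6],
    [0, 0, 0, 1, 0, 0, 0.6]
  ]
}}

```text
t: 3.9
eef_pos: [525.6, -168.3, 18.4]
orientation: [[-0.0, -0.043, 0.999], [-0.0, 0.999, 0.043], [-1.0, -0.0, -0.0]]
wrist_force: [-0.9, 0.1, 3.7]
grip_width: 55.2
```

Request:
{"api": "drive_tool", "payload": {
  "commands": [
    [0, 0, 0, -0.3, 0, 0, 0.5],
    [0, 0, 0, -0.3, 0, 0, 0.4],
    [0, 0, 0, -0.3, 0, 0, 0.3],
    [0, 0, 0, -0.3, 0, 0, 0.2],
    [0, 0, 0, -0.3, 0, 0, 0.2]
  ]
}}

```text
t: 4.32
eef_pos: [525.7, -168.4, 18.8]
orientation: [[0.0, -0.043, 0.999], [-0.0, 0.999, 0.043], [-1.0, -0.0, 0.0]]
wrist_force: [-1.4, 0.5, 4.0]
grip_width: 33.5
```

Request:
{"api": "drive_tool", "payload": {
  "commands": [
    [0, 0, 0, 0, 0, 0, 0.1],
    [0, 0, 0, 0, 0, 0, 0.1],
    [0, 0, 0, 0, 0, 0, 0.1]
  ]
}}

```text
t: 4.57
eef_pos: [525.7, -168.4, 18.7]
orientation: [[0.0, -0.043, 0.999], [-0.0, 0.999, 0.043], [-1.0, -0.0, 0.0]]
wrist_force: [-1.3, 0.7, 5.4]
grip_width: 34.0
```

Request:
{"api": "drive_tool", "payload": {
  "commands": [
    [0, 0, 0, -10, 0, 0, 0.1],
    [0, 0, 0, -25, 0, 0, 0.1],
    [0, 0, 0, -40, 0, 0, 0.1],
    [0, 0, 0, -60, 0, 0, 0.1],
    [0, 0, 0, -60, 0, 0, 0.1]
  ]
}}

```text
t: 4.98
eef_pos: [527.7, -169.5, 82.0]
orientation: [[0.006, -0.043, 0.999], [-0.003, 0.999, 0.043], [-1.0, -0.003, 0.005]]
wrist_force: [1.0, -0.9, -1.1]
grip_width: 33.7
```

```bash
python3 -c "
from h import *
s=snap('wrist','w4');snap('scene','s4');to([525,100,190],2.5)
crop('w4',160,90,480,330,2.5,'w4c');crop('s4',240,130,340,255,6,'s4c')"
```

```text
turn [-0.0006  0.0009  0.0006] shift [-111.64  268.1    10.95] at [ 525.69 -168.39   78.51] F [-0.31  0.89 -2.1 ] w 33.66 t 5.08
```

View pics/w4c.png

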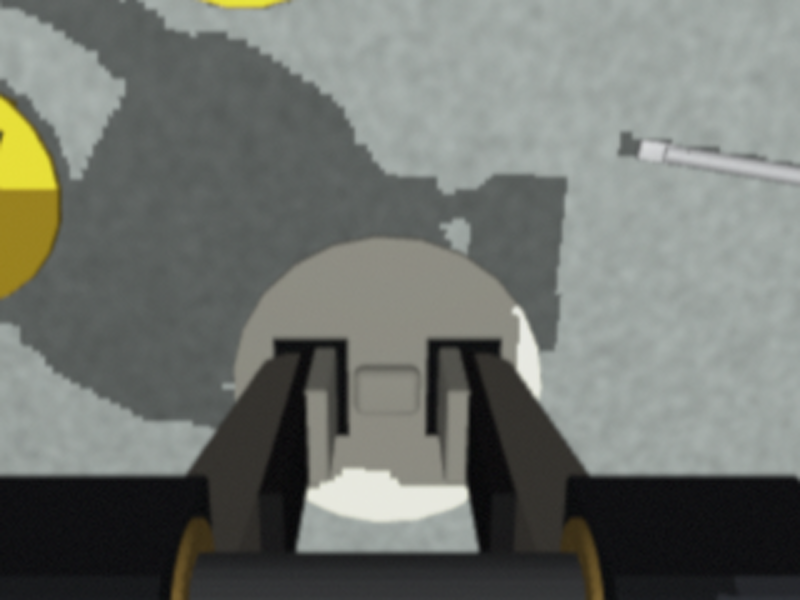

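View pics/s4c.png

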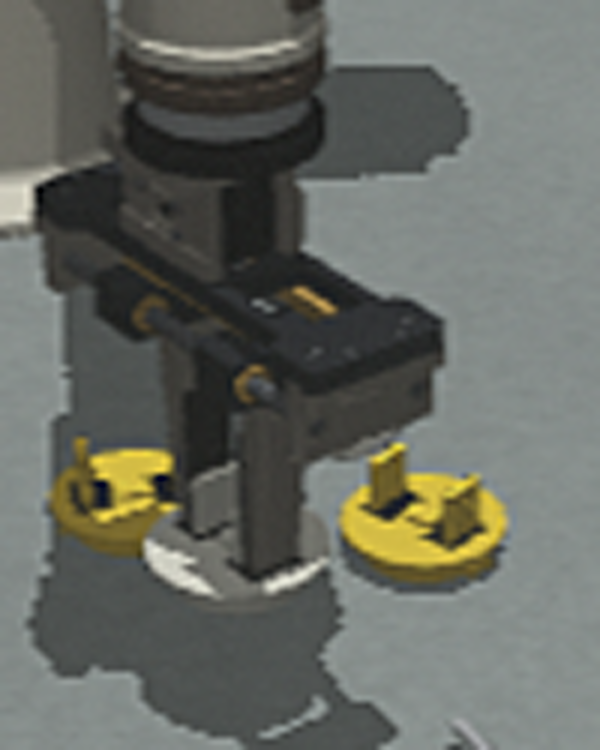

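Request:
{"api": "drive_tool", "payload": {
  "commands": [
    [0, 0, 0, -30, 20, 0, 0.1],
    [0, 0, 0, -60, 50, 2, 0.1],
    [0, 0, 0, -85, 85, 4, 0.1],
    [0, 0, 0, -100, 120, 5, 0.1],
    [0, 0, 0, -100, 155, 7, 0.1]
  ]
}}

```text
t: 5.5
eef_pos: [527.2, -12.0, 181.1]
orientation: [[0.005, -0.042, 0.999], [-0.001, 0.999, 0.042], [-1.0, -0.001, 0.005]]
wrist_force: [0.7, -0.9, -1.7]
grip_width: 33.9
```

Request:
{"api": "drive_tool", "payload": {
  "commands": [
    [0, 0, 0, 0, 35, 1, 0.1],
    [0, 0, 0, 0, 70, 3, 0.1],
    [0, 0, 0, 0, 105, 4, 0.1],
    [0, 0, 0, 0, 140, 6, 0.1],
    [0, 0, 0, 0, 165, 7, 0.1]
  ]
}}

```text
t: 5.92
eef_pos: [524.2, 154.7, 176.2]
orientation: [[-0.003, -0.044, 0.999], [0.001, 0.999, 0.044], [-1.0, 0.001, -0.003]]
wrist_force: [0.7, -0.7, -2.3]
grip_width: 33.8
```

Request:
{"api": "drive_tool", "payload": {
  "commands": [
    [0, 0, 0, 0, 8, 0, 0.1],
    [0, 0, 0, 0, 8, 0, 0.1],
    [0, 0, 0, 0, 8, 0, 0.1],
    [0, 0, 0, 0, 8, 0, 0.1],
    [0, 0, 0, 0, 8, 0, 0.1]
  ]
}}

```text
t: 6.33
eef_pos: [525.5, 158.6, 178.0]
orientation: [[-0.001, -0.041, 0.999], [-0.0, 0.999, 0.041], [-1.0, -0.0, -0.001]]
wrist_force: [0.5, 0.0, -1.8]
grip_width: 34.1
```

```bash
python3 -c "
from h import *
to()
s=snap('wrist','w5');to([525,261,150],2.5)
crop('w5',160,0,560,300,2,'w5c')"
```

```text
turn [0. 0. 0.] shift [0. 0. 0.] at [525.46 158.6  178.03] F [ 0.54  0.01 -1.83] w 34.12 t 6.33
turn [-0.0025 -0.0003  0.0002] shift [ 28.16 102.19   3.7 ] at [525.52 158.75 178.18] F [-0.01 -0.46 -1.53] w 33.79 t 6.38
```

View pics/w5c.png

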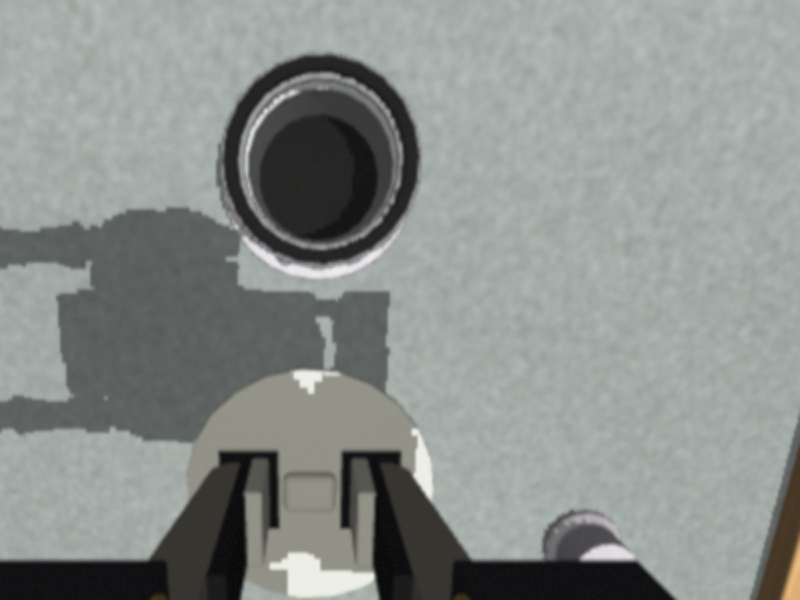

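Run:
```python
from h import *
from scipy.optimize import least_squares
s=load('w5')
def W(x,y):return np.array((160+x/2,y/2.))
# extremes fit: ellipse bbox of projected circle
def bbox(x,y,z,r):
    a=np.linspace(0,2*np.pi,181);P=np.array([proj(s,[x+r*np.cos(q),y+r*np.sin(q),z]) for q in a]);return np.array([P[:,0].min(),P[:,0].max(),P[:,1].min(),P[:,1].max()])
def fit(b,r,p0,zf=None):
    if zf is None: return least_squares(lambda p:bbox(*p,r)-b,p0)
    return least_squares(lambda p:bbox(p[0],p[1],zf,r)-b,p0[:2])
ob=np.r_[160+222/2,160+420/2,55/2,265/2]
r=fit(ob,39,[525,261,88]);print(r.x,r.fun)
for z in(84,88,92,96):r=fit(ob,39,[525,261,88],z);print(z,r.x,r.fun.round(2))
oc=np.r_[160+187/2,160+433/2,369/2,598/2]
r=fit(oc,38,[525,158,178],178.);print('cap',r.x,r.fun.round(2))
r=fit(oc,38,[525,158,178]);print('cap',r.x,r.fun.round(2))
```

```text
[527.3818968  260.16433218  92.06465791] [ 0.21775882 -0.21750944 -0.19490505  0.21305475]
84 [527.48638673 261.19500785] [ 1.72 -1.71  1.2  -1.57]
88 [527.43450094 260.68533302] [ 0.98 -0.98  0.52 -0.7 ]
92 [527.38273261 260.172645  ] [ 0.23 -0.23 -0.18  0.2 ]
96 [527.33108709 259.65680585] [-0.55  0.55 -0.9   1.13]
cap [527.13996867 158.99403074] [-0.91  0.9  -0.25  0.43]
cap [527.17265602 158.2789554  176.15617553] [-0.24  0.24  0.25 -0.28]
```

Request:
{"api": "drive_tool", "payload": {
  "commands": [
    [0, 0, 0, 6, 30, 1.2, 0.1],
    [0, 0, 0, 12, 60, 2.4, 0.1],
    [0, 0, 0, 18, 85, 3.6, 0.1],
    [0, 0, 0, 25, 101.8, 4.6, 0.1],
    [0, 0, 0, 28, 101.8, 4.6, 0.1]
  ]
}}

```text
t: 6.8
eef_pos: [525.1, 263.8, 149.4]
orientation: [[-0.001, -0.045, 0.999], [0.001, 0.999, 0.045], [-1.0, 0.001, -0.001]]
wrist_force: [0.2, -0.3, -2.2]
grip_width: 33.7
```

Request:
{"api": "drive_tool", "payload": {
  "commands": [
    [0, 0, 0, 0, 0, 0, 0.1],
    [0, 0, 0, 0, 0, 0, 0.1],
    [0, 0, 0, 0, 0, 0, 0.1],
    [0, 0, 0, 0, 0, 0, 0.1]
  ]
}}

```text
t: 7.13
eef_pos: [526.2, 260.9, 151.0]
orientation: [[0.001, -0.042, 0.999], [0.0, 0.999, 0.042], [-1.0, -0.0, 0.001]]
wrist_force: [-0.1, -0.3, -1.9]
grip_width: 33.8
```

```bash
python3 -c "
from h import *
to([525.6,260.6,130],2.5)
snap('side','d6');snap('scene','s6');to()
crop('d6',190,240,310,360,5,'d6c');crop('s6',350,110,450,210,6,'s6c')"
```

```text
turn [-0.0021  0.001   0.    ] shift [21.01 -0.29 -0.64] at [526.21 260.92 151.02] F [-0.1  -0.27 -1.95] w 33.76 t 7.13
turn [0. 0. 0.] shift [0. 0. 0.] at [526.06 261.25 150.92] F [ 0.48 -0.15 -1.42] w 33.66 t 7.23
```

View pics/d6c.png

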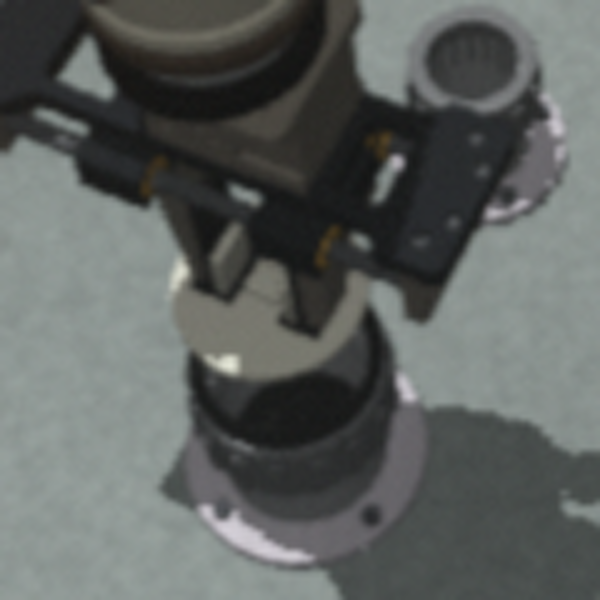

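View pics/s6c.png

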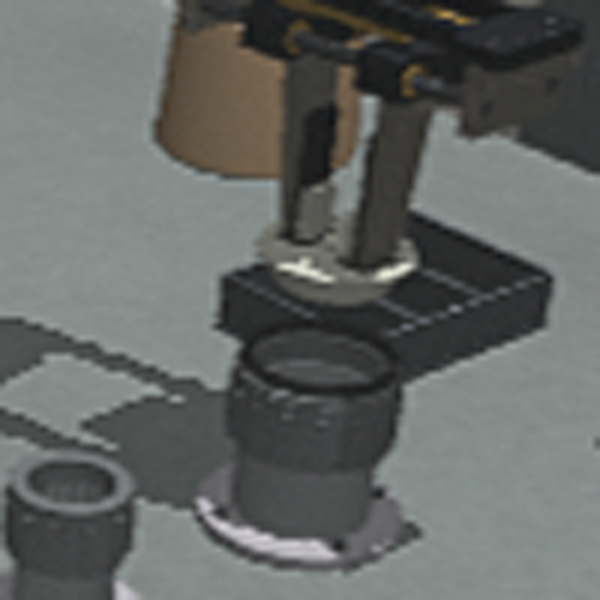

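```bash
python3 -c "
from h import *
d=load('d6');s=load('s6')
for z in (149,97,92,87): print(z,((proj(s,[526.1,261,z])-[350,110])*6).round(1),((proj(d,[526.1,261,z])-[190,240])*5).round(1))
for e in ([1,0],[0,1]): print(e,(proj(s,[526.1+e[0],261+e[1],90])-proj(s,[526.1,261,90]))*6,(proj(d,[526.1+e[0],261+e[1],90])-proj(d,[526.1,261,90]))*5)
"
```

```text
149 [333.8 245. ] [266.9 284.6]
97 [320.3 342.9] [280.6 346.4]
92 [319.  352.1] [281.8 352.1]
87 [317.8 361.3] [283.1 357.8]
[1, 0] [1.5049141  0.76927562] [-2.15996191 -1.00864341]
[0, 1] [ 1.42588878 -0.53529072] [-1.2746567   2.06715554]
```

Request:
{"api": "drive_tool", "payload": {
  "commands": [
    [0, 0, 0, 7, 0, -0.9, 0.1],
    [0, 0, 0, 14, 0, -0.9, 0.1],
    [0, 0, 0, 21, 0, -0.9, 0.1],
    [0, 0, 0, 28, 0, -0.9, 0.1],
    [0, 0, 0, 32, 0, -0.9, 0.1]
  ]
}}

```text
t: 7.65
eef_pos: [523.8, 261.7, 116.6]
orientation: [[-0.002, -0.043, 0.999], [-0.001, 0.999, 0.043], [-1.0, -0.001, -0.002]]
wrist_force: [-1.1, -0.2, -1.5]
grip_width: 33.8
```

Request:
{"api": "drive_tool", "payload": {
  "commands": [
    [0, 0, 0, 0, 0, 0, 0.1],
    [0, 0, 0, 0, 0, 0, 0.1],
    [0, 0, 0, 0, 0, 0, 0.1]
  ]
}}

```text
t: 7.9
eef_pos: [525.0, 262.0, 118.7]
orientation: [[0.001, -0.043, 0.999], [0.0, 0.999, 0.043], [-1.0, 0.0, 0.001]]
wrist_force: [0.1, -0.5, -2.6]
grip_width: 33.6
```

```bash
python3 -c "
from h import *
to([525.2,261,110],2.5)
snap('side','d7');snap('scene','s7');to()
crop('d7',190,240,310,360,5,'d7c');crop('s7',350,110,450,210,6,'s7c')"
```

```text
turn [-0.0006  0.0006 -0.0001] shift [ 8.66 -1.03  0.17] at [524.98 262.02 118.66] F [ 0.1  -0.55 -2.58] w 33.64 t 7.9
turn [0. 0. 0.] shift [0. 0. 0.] at [525.11 262.05 118.94] F [ 0.11 -0.75 -1.18] w 33.7 t 8.0
```

View pics/d7c.png

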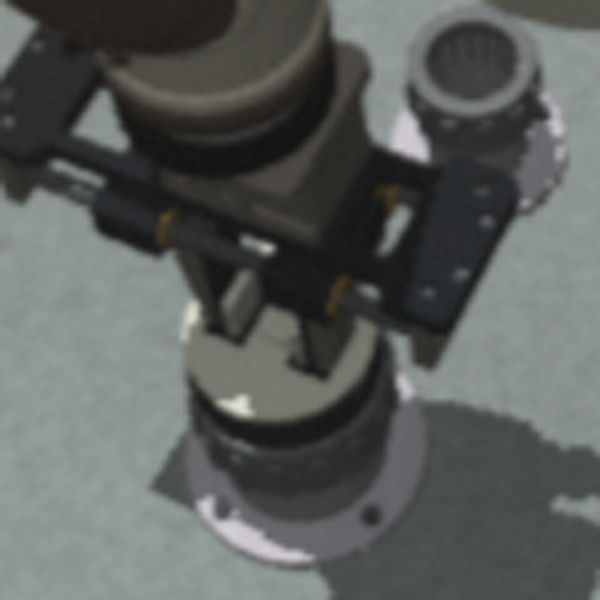

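View pics/s7c.png

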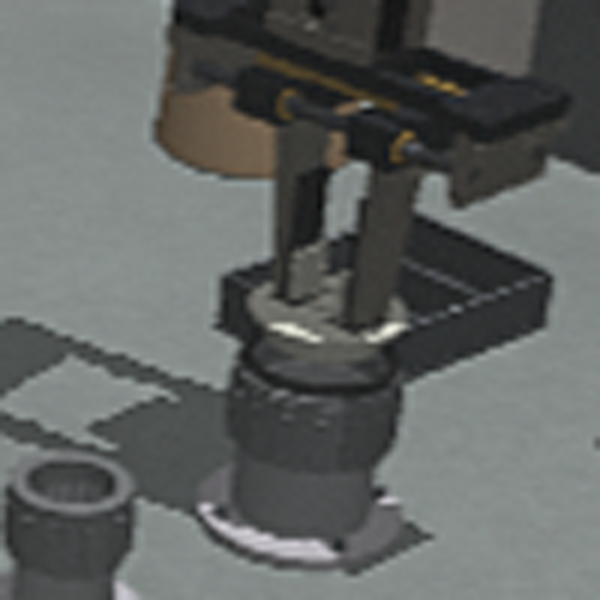

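Request:
{"api": "drive_tool", "payload": {
  "commands": [
    [0, 0, 0, 2, -0.7, 0, 0.1],
    [0, 0, 0, 4, -0.7, 0.2, 0.1],
    [0, 0, 0, 6, -0.7, 0.2, 0.1],
    [0, 0, 0, 8, -0.7, 0.2, 0.1],
    [0, 0, 0, 8, -0.7, 0.2, 0.1]
  ]
}}

```text
t: 8.42
eef_pos: [524.5, 261.1, 109.7]
orientation: [[-0.001, -0.043, 0.999], [-0.0, 0.999, 0.043], [-1.0, -0.0, -0.001]]
wrist_force: [0.4, -0.6, -1.7]
grip_width: 33.9
```

Request:
{"api": "drive_tool", "payload": {
  "commands": [
    [0, 0, 0, 1, 0, 0, 0.1],
    [0, 0, 0, 2, 0, 0, 0.1],
    [0, 0, 0, 3, 0, 0, 0.1],
    [0, 0, 0, 3, 0, 0, 0.1]
  ]
}}

```text
t: 8.75
eef_pos: [524.8, 261.2, 107.2]
orientation: [[-0.0, -0.043, 0.999], [-0.0, 0.999, 0.043], [-1.0, -0.0, -0.0]]
wrist_force: [-0.3, 0.5, -2.2]
grip_width: 33.5
```

Request:
{"api": "drive_tool", "payload": {
  "commands": [
    [0, 0, 0, 1, 0, 0.3, 0.1],
    [0, 0, 0, 2, 0, 0.3, 0.1],
    [0, 0, 0, 3, 0, 0.3, 0.1],
    [0, 0, 0, 3, 0, 0.3, 0.1]
  ]
}}

```text
t: 9.08
eef_pos: [525.1, 261.2, 104.1]
orientation: [[-0.0, -0.043, 0.999], [-0.0, 0.999, 0.043], [-1.0, -0.0, -0.0]]
wrist_force: [0.4, 0.8, -2.1]
grip_width: 33.4
```

Request:
{"api": "drive_tool", "payload": {
  "commands": [
    [0, 0, 0, 1, 0, 0, 0.1],
    [0, 0, 0, 2, 0, 0, 0.1],
    [0, 0, 0, 2, 0, 0, 0.1]
  ]
}}

```text
t: 9.33
eef_pos: [525.1, 261.2, 102.1]
orientation: [[-0.0, -0.043, 0.999], [-0.0, 0.999, 0.043], [-1.0, -0.0, -0.0]]
wrist_force: [0.3, 0.2, -1.6]
grip_width: 33.7
```

Request:
{"api": "drive_tool", "payload": {
  "commands": [
    [0, 0, 0, 1, 0, 0, 0.1],
    [0, 0, 0, 2, 0, 0, 0.1],
    [0, 0, 0, 2, 0, 0, 0.1]
  ]
}}

```text
t: 9.58
eef_pos: [525.1, 261.2, 100.1]
orientation: [[-0.0, -0.043, 0.999], [-0.0, 0.999, 0.043], [-1.0, -0.0, -0.0]]
wrist_force: [-0.2, 0.8, -1.1]
grip_width: 33.7
```

Request:
{"api": "drive_tool", "payload": {
  "commands": [
    [0, 0, 0, 0.7, 0, 0, 0.1],
    [0, 0, 0, 1.4, 0, 0, 0.1],
    [0, 0, 0, 1.4, 0, 0, 0.1]
  ]
}}

```text
t: 9.83
eef_pos: [525.2, 261.2, 98.8]
orientation: [[-0.0, -0.043, 0.999], [-0.0, 0.999, 0.043], [-1.0, -0.0, -0.0]]
wrist_force: [0.3, 0.5, -1.6]
grip_width: 33.7
```

Request:
{"api": "drive_tool", "payload": {
  "commands": [
    [0, 0, 0, 0.7, 0, 0, 0.1],
    [0, 0, 0, 1.4, 0, 0, 0.1],
    [0, 0, 0, 1.4, 0, 0, 0.1]
  ]
}}

```text
t: 10.08
eef_pos: [525.3, 261.3, 98.0]
orientation: [[0.0, -0.043, 0.999], [0.0, 0.999, 0.043], [-1.0, 0.0, 0.0]]
wrist_force: [-1.7, -0.1, 1.8]
grip_width: 33.9
```

Request:
{"api": "drive_tool", "payload": {
  "commands": [
    [0, 0, 0, 0.7, 0, 0, 0.1],
    [0, 0, 0, 1.4, 0, 0, 0.1],
    [0, 0, 0, 1.4, 0, 0, 0.1]
  ]
}}

```text
t: 10.33
eef_pos: [525.4, 261.3, 96.6]
orientation: [[0.0, -0.043, 0.999], [0.0, 0.999, 0.043], [-1.0, 0.0, 0.0]]
wrist_force: [-1.6, -1.0, 4.8]
grip_width: 33.9
```

Request:
{"api": "drive_tool", "payload": {
  "commands": [
    [0, 0, 0, 0.7, 0, 0, 0.1],
    [0, 0, 0, 1.4, 0, 0, 0.1],
    [0, 0, 0, 1.4, 0, 0, 0.1]
  ]
}}

```text
t: 10.58
eef_pos: [525.4, 261.3, 95.4]
orientation: [[0.0, -0.043, 0.999], [0.0, 0.999, 0.043], [-1.0, 0.0, 0.0]]
wrist_force: [-3.1, -1.7, 6.8]
grip_width: 33.8
```

Request:
{"api": "drive_tool", "payload": {
  "commands": [
    [0, 0, 0, 0.5, 0, 0, 0.1],
    [0, 0, 0, 1, 0, 0, 0.1],
    [0, 0, 0, 1, 0, 0, 0.1]
  ]
}}

```text
t: 10.83
eef_pos: [525.4, 261.3, 94.7]
orientation: [[0.0, -0.043, 0.999], [0.0, 0.999, 0.043], [-1.0, 0.0, 0.0]]
wrist_force: [-4.4, -0.8, 8.1]
grip_width: 34.1
```

Request:
{"api": "drive_tool", "payload": {
  "commands": [
    [0, 0, 0, 0.4, 0, -0.4, 0.1],
    [0, 0, 0, 0.8, 0, -0.6, 0.1],
    [0, 0, 0, 0.8, 0, -0.6, 0.1],
    [0, 0, 0, 0.8, 0, -0.6, 0.1]
  ]
}}

```text
t: 11.17
eef_pos: [525.4, 261.3, 94.4]
orientation: [[0.002, -0.043, 0.999], [0.0, 0.999, 0.043], [-1.0, 0.0, 0.002]]
wrist_force: [-2.5, -0.8, 8.8]
grip_width: 33.9
```

Request:
{"api": "drive_tool", "payload": {
  "commands": [
    [0, 0, 0, 0.2, 0, 0, 0.1],
    [0, 0, 0, 0.4, 0, 0, 0.1],
    [0, 0, 0, 0.4, 0, 0, 0.1]
  ]
}}

```text
t: 11.42
eef_pos: [525.4, 261.3, 94.1]
orientation: [[0.002, -0.043, 0.999], [0.0, 0.999, 0.043], [-1.0, 0.0, 0.002]]
wrist_force: [-3.4, -2.1, 9.5]
grip_width: 33.8
```

Request:
{"api": "drive_tool", "payload": {
  "commands": [
    [0, 0, 0, 0.3, 0, 0, 0.1],
    [0, 0, 0, 0.6, 0, 0, 0.1],
    [0, 0, 0, 0.6, 0, 0, 0.1]
  ]
}}

```text
t: 11.67
eef_pos: [525.4, 261.3, 93.6]
orientation: [[0.002, -0.043, 0.999], [0.0, 0.999, 0.043], [-1.0, 0.0, 0.002]]
wrist_force: [-3.9, -1.4, 10.2]
grip_width: 34.2
```

Request:
{"api": "drive_tool", "payload": {
  "commands": [
    [0, 0, 0, 0.3, 0, 0, 0.1],
    [0, 0, 0, 0.5, 0, 0, 0.1],
    [0, 0, 0, 0.5, 0, 0, 0.1]
  ]
}}

```text
t: 11.92
eef_pos: [525.4, 261.3, 93.4]
orientation: [[0.002, -0.043, 0.999], [0.0, 0.999, 0.043], [-1.0, 0.0, 0.002]]
wrist_force: [-3.4, -2.5, 11.4]
grip_width: 33.9
```

Request:
{"api": "drive_tool", "payload": {
  "commands": [
    [0, 0, 0, 0.2, 0, 0, 0.4],
    [0, 0, 0, 0.2, 0, 0, 0.43],
    [0, 0, 0, 0.2, 0, 0, 0.46],
    [0, 0, 0, 0.2, 0, 0, 0.49],
    [0, 0, 0, 0.2, 0, 0, 0.52]
  ]
}}

```text
t: 12.33
eef_pos: [526.9, 261.4, 93.6]
orientation: [[0.005, -0.043, 0.999], [0.001, 0.999, 0.043], [-1.0, 0.0, 0.005]]
wrist_force: [0.3, -1.1, 9.0]
grip_width: 47.5
```

Request:
{"api": "drive_tool", "payload": {
  "commands": [
    [0, 0, 0, 0, 0, 0, 0.55],
    [0, 0, 0, 0, 0, 0, 0.58],
    [0, 0, 0, 0, 0, 0, 0.6],
    [0, 0, 0, 0, 0, 0, 0.6],
    [0, 0, 0, 0, 0, 0, 0.6]
  ]
}}

```text
t: 12.75
eef_pos: [528.7, 261.5, 94.4]
orientation: [[0.009, -0.043, 0.999], [0.001, 0.999, 0.043], [-1.0, 0.001, 0.009]]
wrist_force: [4.1, -1.2, 7.8]
grip_width: 55.0
```

```bash
python3 -c "
from h import *
to();s=snap('wrist','w8');snap('side','d8');snap('scene','s8');to()
crop('w8',160,90,480,330,2.5,'w8c')"
```

```text
turn [0. 0. 0.] shift [0. 0. 0.] at [528.72 261.5   94.36] F [ 4.11 -1.22  7.83] w 55.03 t 12.75
turn [0. 0. 0.] shift [0. 0. 0.] at [528.7  261.49  94.32] F [ 4.05 -1.03  9.48] w 55.41 t 12.9
```

View pics/w8c.png

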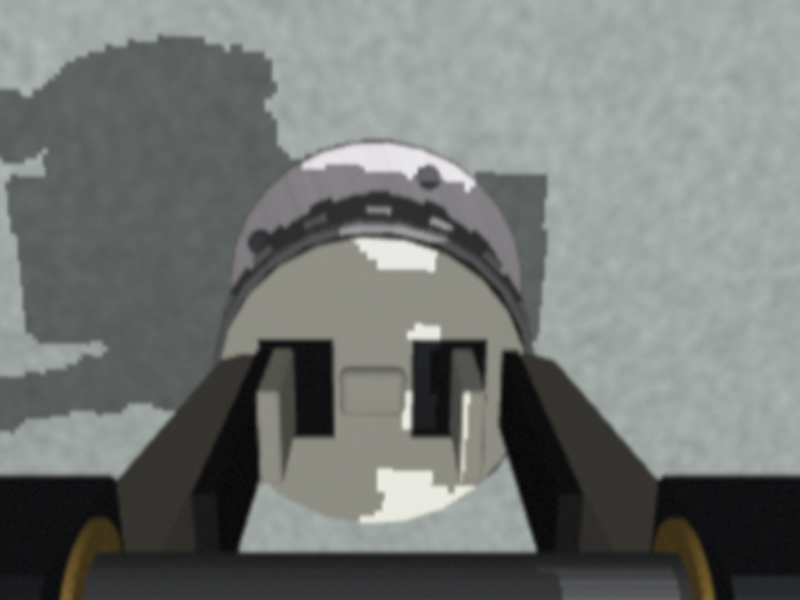

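Request:
{"api": "drive_tool", "payload": {
  "commands": [
    [0, 0, 0, -0.5, 0, 0.8, 0.6],
    [0, 0, 0, -1, 0, 1, 0.6],
    [0, 0, 0, -2, 0, 1, 0.6],
    [0, 0, 0, -3, 0, 1, 0.6],
    [0, 0, 0, -4, 0, 1, 0.6]
  ]
}}

```text
t: 13.32
eef_pos: [525.4, 261.2, 94.9]
orientation: [[-0.001, -0.043, 0.999], [0.0, 0.999, 0.043], [-1.0, 0.0, -0.001]]
wrist_force: [0.5, 0.5, -0.4]
grip_width: 54.8
```

Request:
{"api": "drive_tool", "payload": {
  "commands": [
    [0, 0, 0, 0, 0, 0, 0.63],
    [0, 0, 0, 0, 0, 0, 0.66],
    [0, 0, 0, 0, 0, 0, 0.66]
  ]
}}

```text
t: 13.57
eef_pos: [525.1, 261.2, 94.8]
orientation: [[-0.001, -0.043, 0.999], [-0.0, 0.999, 0.043], [-1.0, -0.0, -0.001]]
wrist_force: [0.4, 0.1, -0.1]
grip_width: 60.6
```

Request:
{"api": "drive_tool", "payload": {
  "commands": [
    [0, 0, 0, -5, 0, 0, 0.66],
    [0, 0, 0, -15, 0, 0, 0.66],
    [0, 0, 0, -30, 0, 0, 0.7],
    [0, 0, 0, -50, 0, 0, 0.7],
    [0, 0, 0, -75, 0, 0, 0.7]
  ]
}}

```text
t: 13.98
eef_pos: [524.8, 261.0, 170.6]
orientation: [[-0.002, -0.043, 0.999], [-0.001, 0.999, 0.043], [-1.0, -0.0, -0.002]]
wrist_force: [1.0, 0.4, 0.1]
grip_width: 64.2
```

Request:
{"api": "drive_tool", "payload": {
  "commands": [
    [0, 0, 0, -20, -20, 0, 0.7],
    [0, 0, 0, -20, -40, 0, 0.7],
    [0, 0, 0, -20, -40, 0, 0.7],
    [0, 0, 0, -20, -40, 0, 0.7],
    [0, 0, 0, -20, -40, 0, 0.7]
  ]
}}

```text
t: 14.4
eef_pos: [527.1, 221.6, 190.2]
orientation: [[-0.001, -0.043, 0.999], [0.0, 0.999, 0.043], [-1.0, 0.0, -0.001]]
wrist_force: [0.2, 0.0, -1.0]
grip_width: 64.6
```

```bash
python3 -c "
from h import *
to();s=snap('wrist','w9');snap('side','d9');snap('scene','s9')
crop('w9',160,40,480,280,2.5,'w9c');crop('d9',190,240,310,360,5,'d9c');crop('s9',350,110,450,210,6,'s9c')"
```

```text
turn [0. 0. 0.] shift [0. 0. 0.] at [527.06 221.64 190.18] F [ 0.25  0.05 -1.03] w 64.57 t 14.4
```

View pics/w9c.png

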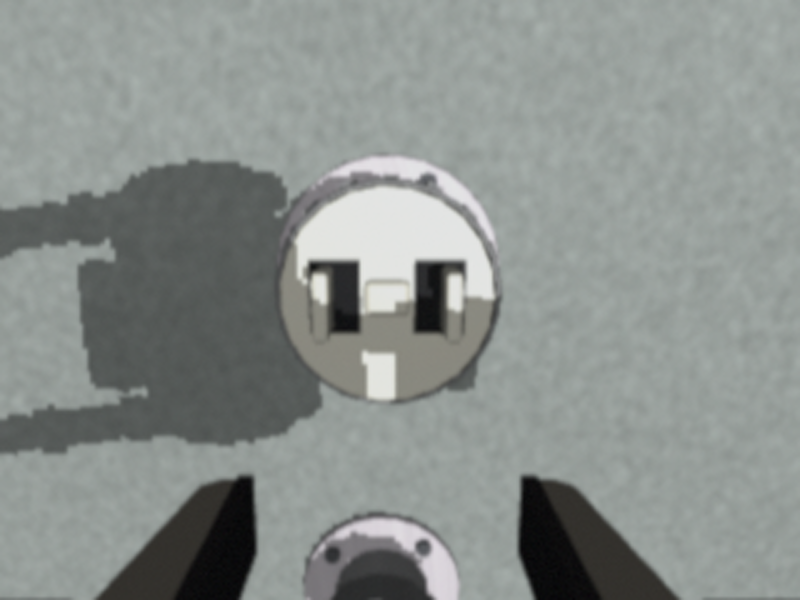

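View pics/d9c.png

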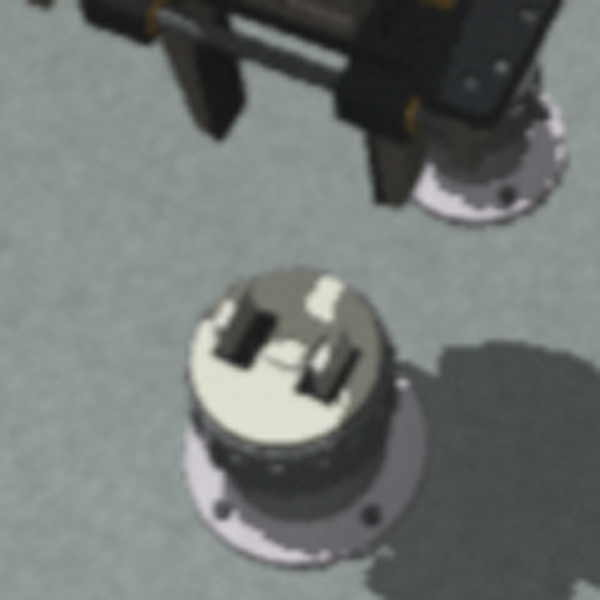

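View pics/s9c.png

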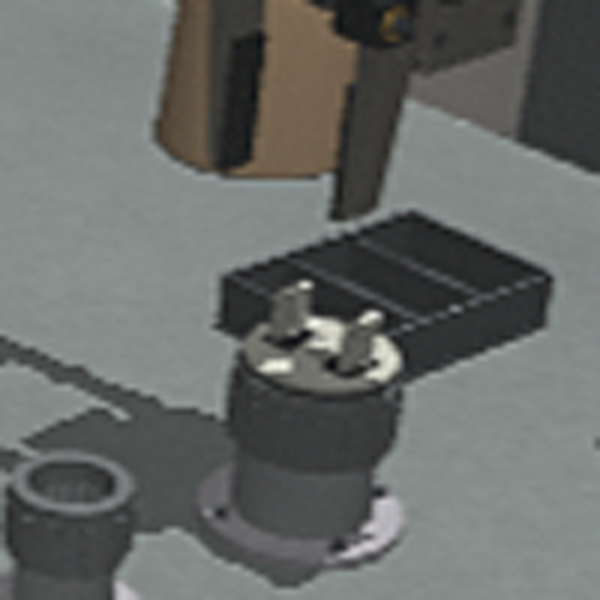

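```bash
python3 -c "
from h import *
to();order.job_done()"
```

```text
turn [0. 0. 0.] shift [0. 0. 0.] at [526.87 221.92 189.7 ] F [-0.3   0.2   0.58] w 64.73 t 14.55
the job is handed in; nothing more can be done
```

I fitted the white cap into the wide port and it is locked there by its own catches. I handed the job in at 14.6 s with the gripper clear and touching nothing.

**Pressing down:** The seal started to give at a fingertip height of about 98.3 mm. I pressed it down about 5 mm, with the push on the port peaking at about 13 N (1.3 kg). I opened the fingers while still pressing at roughly 9–11 N.

**Last checks:**
- Both finger fins spread back to about 48 mm over their outer faces, so both tabs are fully out.
- With the fingertips at 94.9 mm, just over the flange, the force read zero. That fits the cap being held at about 3.5 mm of seal travel; an unlocked cap would have risen to about 98.3 mm.
- All three cameras show the cap seated and level. I saw no other loose object touched.

**Things that were off:**
- While the fingers opened, the tool drifted about 3 mm sideways with up to 4 N of side force. One fingertip had probably caught the edge of a fin slot. It came free as I lifted, with no lasting effect that I could see.
- The first picture estimate of the seal's top was about 86 mm, and the wrist camera said 92 mm. By feel it was about 94 mm, so I went by feel.

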